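# Hold the belt tensioner open on the polishing lap

### The arm

A 6-joint arm with a two-finger parallel gripper is mounted at the origin on the work surface. World frame = base frame: x ahead of the robot, y to its left, z up, the work surface at z = 0. Lengths are in mm, angles in rad, forces in N, time in s.
With the tool pointing down it reaches from about 300 to 775 mm from the base axis. Payload 14.6 kg.
Tool frame: the origin (TCP) lies midway between the tips of the shut fingers; the grasp point (between the pads) lies 19 mm behind it; z points along the fingers, y is the line along which they close (so a half turn about z gives the same grasp; the last joint's range is limited). The gripper opens to 94 mm and grips with 3 to 60 N. Pads are 16 mm wide; open, the fingers measure 119 mm over their backs; the gripper's body (75 mm by 177 mm) begins 78 mm behind the grasp point.
Start: joints at [1.127, 0.3, 1.521, -0, 1.321, -0.067], TCP at [202.367, 511.407, 205.446] pointing down, gripper open.
Joint ranges: [-3.03, 3.03], [-0.79, 2.21], [0.23, 2.52], [-1.04, 4.18], [0, 3.07], [-2.55, 2.55]. Speed limits (rad/s): [2.22, 2.22, 2.57, 3.14, 3.14, 3.14].

### API

Orientations are given as a unit quaternion [x, y, z, w].
In Python, from bench import r, read_camera gives the robot as it stands.
- The arm moves only by the tool carry_out, never from a script. Its argument "plan" is a list of rows, each a list of 3 entries, a list of its own where there are three numbers: the closure, from 0 (fully open) to 1 (shut), then the shift along the world's x, y, z each as a share of 0.04 m, from -1 to 1, then the turn, a rotation vector about the world's x, y, z each as a share of 0.15 rad, from -1 to 1. A call has 1 to 20 rows; each row shifts and turns the commanded pose from where the row before left it; what a row does not reach is not made up. A row lasts 1/8 s, in which the tool goes at most 62.5 mm and 10.7 degrees, less where a joint would pass 70% of its speed; a pose out of reach is approached as far as the arm can. A call with a number of a shift or a turn outside -1 to 1 is refused whole. A call with a gripper value outside its range is refused whole. The fingers move at their own pace and stop on an object; "force" is the grip in N (left out, the last holds). Time passes only in rows, so rows that do not move let the fingers close. It gives the time, the measured TCP pose, the force, the opening and the grip force at its end, in the units of the state.
- r.observe(): the state, without advancing time (a new reading comes with each control period).
- read_camera(name): name is "scene" or "top" or "wrist"; returns a dict with "img" (400x640x3 uint8, blue, green, red), "z_map" (400x640 float32, mm along the optical axis (not along the pixel's ray), 0 where there is no reading), "intrinsics" (3x3 intrinsics, pixels), "dist" ([k1, k2, p1, p2, k3] as OpenCV has them; the pictures are not rectified), "xyz" and "attitude" of the camera in the world. Camera axes: x right, y down, z forward; pixel columns grow to the right and rows downward; lengths in mm; the calibration is good to about 2 mm. A picture is of the moment at which its call begins.
- r.job_done(): hands the job in; it is judged then, once.
The state is a dict: "time_s": time; "qpos": joint angles; "qvel": joint speeds; "joint_torque": joint torques, N m; "tool_pos": TCP position; "ee_rot": TCP orientation; "force": force on the tool from outside, world axes, zero at the start; "wrist_torque": the same for the moment, N m; "gripper_width": opening from 0.0 (shut) to 1.0 (fully open); "gripper_force": force on a finger pad.
Only numpy, scipy, OpenCV 4.12 (cv2) and the standard library are available. Lean on these libraries where they do the work, as an engineer would, in place of code of your own. Each camera call takes 0.05 s, during which the arm holds its last target. There are 200 camera calls.

### The job

The polishing machine is getting a new drive belt: lift the loose blue lid off its square belt housing by the black knob and set it down flat, knob up, on the middle of the green cutting mat, without dropping it. Then swing the orange spring-loaded tensioner arm inside the housing by its yellow peg, counter-clockwise as seen from above, all the way to its stop, and finish while still holding it there against its spring with the gripper. Leave the tray of charms, the jar and the stack of slabs where they are.

Things in the scene. Friction and masses are not known exactly. Their poses are not given: they have to be found in the camera images.
- machine: Fixed grey flat-lap polishing machine. Origin on the bench under the centre of its square belt housing, z up, x pointing from its front to the round platter at its back. Housing: open-topped box 180 x 180 mm, 70 mm high, walls 5 mm, inside 170 x 170 mm. Inside it nothing but the tensioner arm rises above 30 mm. Platter: base 176 mm across, centre 180 mm along +x of the origin, top at 64 mm.
- lid: Loose blue marbled plastic lid, square 186 x 186 mm plate 6 mm thick, about 0.2 to 0.4 kg, lying on the housing rim at the start. Four black battens 6 mm deep under it fit inside the housing walls with about 5 mm of play. Origin at the centre of its underside (bottom of the battens), z up; plate top 12 mm above the origin, knob top 48 mm above it.
- lid_knob (a point): Centre of the top of the lid's black knob. Knob is round, 36 mm tall above the plate: 26 mm across in its upper 14 mm, 22 mm across in its lower 16 mm.
- mat: Fixed green cutting mat with white grid, 240 x 240 mm, 3 mm thick, lying flat on the bench to the left or right of the machine. Origin at the centre of its underside, x and y along its sides.
- tension_arm (a joint): Angle of the tensioner arm in rad, about the vertical pivot: 0 at rest (the spring holds it there), growing counter-clockwise seen from above to its stop at 1.2. The spring needs about 2.3 N at the peg to start it and about 7 N at the stop, and swings the arm back when let go.
- peg_top (a point): Centre of the top of the yellow peg on the end of the orange arm; upright round peg 16 mm in diameter, standing 26 mm above the arm (peg top 60 mm above the bench, arm's top face 34 mm above the bench). It is 65 mm from the pivot axis. At rest it points 35 degrees counter-clockwise of the machine's x as seen from the pivot. Hidden under the lid at the start.
- pivot_top (a point): Point on the arm's vertical pivot axis, at the height of the peg's top; in the machine's frame at x -20, y -55 mm.
- tray: Loose clear tray 150 x 130 x 30 mm with round coloured plastic charms, a bystander across the machine from the mat. Origin at the centre of its underside.
- jar: Loose clear jar with steel cap, 64 mm across, 85 mm tall, a bystander beyond the work. Origin at the centre of its underside.
- slabs: Loose stack of four coloured plastic slabs, about 90 x 70 x 64 mm, treated as one piece, a bystander beyond the work. Origin at the centre of its underside.

How it is judged (in metres and radians):
On the way, in this order (a step that is already met when the one before it is completed fails the run):
1. the lid is lifted clear of the housing in the gripper (height (world z) of lid above 0.085 m and contact force between the fingers and lid above 0.3 N), for 0.1 s.
2. the lid lies flat on the middle of the mat, let go (x of lid in the frame of mat between -0.06 and 0.06 m and y of lid in the frame of mat between -0.06 and 0.06 m and height (world z) of lid below 0.01 m and angle between lid's own z axis and vertical below 0.08 rad and contact force between lid and mat above 0.5 N and linear speed of lid below 0.03 m/s and contact force between the fingers and lid below 0.05 N), for 0.2 s.
At the end, for the whole second after the job is handed in: The tensioner arm is held by the fingers (at least 1.5 N on it) within 0.1 rad of its stop at 1.2 rad and still; the lid lies flat on the mat, knob up, untouched, its centre within 60 mm of the mat's centre along each side of the mat (all of step 2 and value of joint tension_arm above 1.1 rad and velocity of joint tension_arm between -0.1 and 0.1 rad/s and contact force between the fingers and tension_arm above 1.5 N and contact force between lid and tension_arm below 0.05 N); the arm keeps its last pose, push and grip.
It fails at once if the lid is dropped (falls free faster than 0.45 m/s, about 10 mm of fall) (linear speed of lid above 0.45 m/s and contact force between the fingers and lid below 0.05 N).
It fails at once if the tray is moved more than 25 mm or tipped (distance of tray from where it was at the start of the episode above 0.025 m or angle between tray's own z axis and vertical above 0.3 rad).
It fails at once if the jar is moved more than 25 mm or tipped (distance of jar from where it was at the start of the episode above 0.025 m or angle between jar's own z axis and vertical above 0.3 rad).
It fails at once if the slabs is moved more than 25 mm or tipped (distance of slabs from where it was at the start of the episode above 0.025 m or angle between slabs's own z axis and vertical above 0.3 rad).
It also fails if it takes over 58 s, if anything falls off the work surface, if the arm or the gripper's body presses on something with over 40 N, if the wrist force passes 120 N, or if a joint passes its speed limit or range.

## Working session

There is one attempt and no reset: what is moved stays moved. The work goes in short steps, Python scripts to look and compute and a tool call to move; the robot and the scene stay as the last step left them, time stands still between calls to the robot, and variables do not carry over. Pictures are saved under pics/ and viewed, at most 10 in all, crops included, and the job is handed in when it is done.

Besides the shell and the picture viewer there is one more tool, called as name(argument=value, ...), one argument or row to a line, values as JSON. carry_out: Moves the arm, as the interface text tells. Its arguments: {"type":"object","properties":{"plan":{"type":"array","items":{"type":"array"}},"force":{"type":"number"}},"required":["plan"]}

```bash
mkdir -p pics
cat > h.py <<'E'
import numpy as np, cv2
from bench import r, read_camera
from scipy.spatial.transform import Rotation as R
def rot(a):
    a=np.array(a,float)
    return a if a.shape==(3,3) else R.from_quat(a).as_matrix()
def ray(c,uv):
    p=cv2.undistortPoints(np.array(uv,float).reshape(-1,1,2),np.array(c["intrinsics"],float),np.array(c["dist"],float)).reshape(-1,2)
    return np.c_[p,np.ones(len(p))]@rot(c["attitude"]).T
def plane(c,uv,z):
    d=ray(c,uv); o=np.array(c["xyz"],float)
    return o+d*((z-o[2])/d[:,2])[:,None]
def depth(c,uv):
    uv=np.array(uv).reshape(-1,2); d=ray(c,uv)
    z=c["z_map"][uv[:,1].astype(int),uv[:,0].astype(int)]
    return np.array(c["xyz"])+d*z[:,None]
E
python3 - <<'E'
from h import *
for n in("scene","top"):
    c=read_camera(n); cv2.imwrite(f"pics/{n}.png",c["img"]); print(n,c["xyz"],c["attitude"],c["intrinsics"][0])
c=read_camera("wrist"); print(c["xyz"],c["attitude"])
print(r.observe())
E
```

```text
scene [1120.06564648  115.43402462 1059.16878127] [ 0.6058917   0.75385922 -0.19741818 -0.16005492] [417.99336163   0.         313.81475868]
top [ 4.96470646e+02 -8.00853593e-01  1.09323696e+03] [ 0.71643277 -0.69612598  0.03218244 -0.03312098] [423.4838101    0.         325.57944343]
[133.63766884 538.27902205 383.8790676 ] [0.81987874 0.55754917 0.07242473 0.10813157]
{'time_s': 0.15, 'qpos': array([ 1.12743260e+00,  3.00371387e-01,  1.52140178e+00,  3.14159862e-07,
        1.32066722e+00, -6.65886160e-02]), 'qvel': array([ 0.00074597, -0.00274617, -0.0007177 ,  0.00065855,  0.00331254,
        0.00013727]), 'joint_torque': array([ 4.13484195e-04, -5.31963658e+01, -3.52819419e+01,  7.08087394e-02,
        2.36318226e-02, -4.28794664e-06]), 'tool_pos': array([202.27863994, 511.26153281, 205.01687238]), 'ee_rot': array([ 1.87275244e-01,  9.82307387e-01, -4.10122521e-04, -1.07055417e-04]), 'force': array([0.07198446, 0.13547151, 0.57671015]), 'wrist_torque': array([-0.00461463,  0.00477072,  0.03192646]), 'gripper_force': 0.0, 'gripper_width': 0.9987046673946574}
```

View pics/top.png

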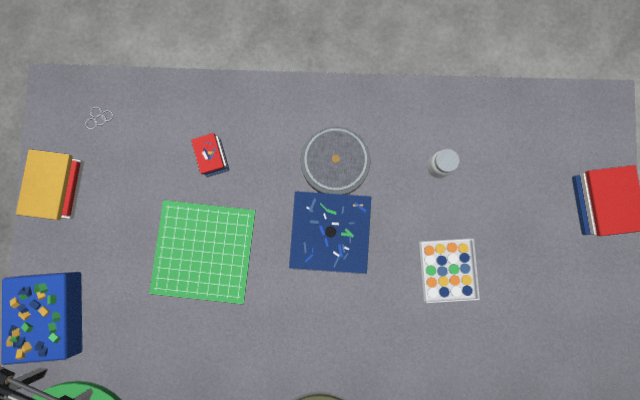

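View pics/scene.png

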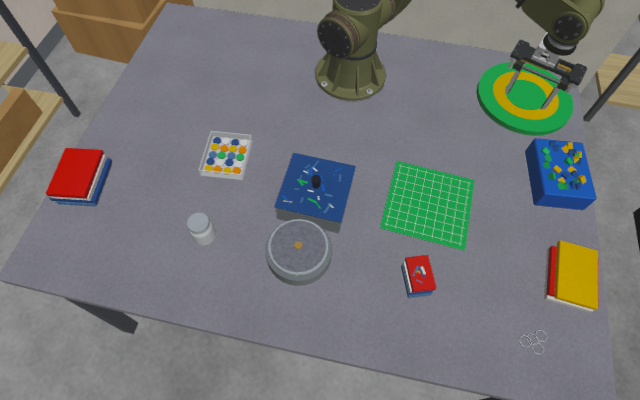

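Top view: the lid is centred at about (331,233) with the knob at (331,231), the mat at (203,252), the platter at (336,160), the tray at (449,270), the jar at (444,162) and the slabs at (209,154). The scene view shows the knob at (316,181).

Run:
```python
from h import *
def big(m,x0,y0,x1,y1):
    k=np.zeros_like(m);k[y0:y1,x0:x1]=m[y0:y1,x0:x1]
    k=cv2.morphologyEx(k,cv2.MORPH_CLOSE,np.ones((5,5)))
    cs,_=cv2.findContours(k,cv2.RETR_EXTERNAL,cv2.CHAIN_APPROX_NONE)
    return max(cs,key=cv2.contourArea)
boxes={"top":dict(lid=(285,188,378,278),mat=(140,190,265,310),knob=(320,220,342,243)),
"scene":dict(lid=(270,145,362,225),mat=(375,155,480,255),knob=(306,170,328,192))}
cent={}
for n in boxes:
    c=read_camera(n);hsv=cv2.cvtColor(c["img"],cv2.COLOR_BGR2HSV)
    b=boxes[n]
    mk=cv2.inRange(hsv,(0,0,0),(180,255,45)); 
    ml=cv2.inRange(hsv,(100,110,50),(125,255,255)); mm=cv2.inRange(hsv,(45,100,80),(80,255,255))
    for nm,m,z in(("lid",ml,76),("mat",mm,3)):
        ct=big(m,*b[nm]); w=plane(c,ct.reshape(-1,2),z)[:,:2].astype(np.float32)
        rc=cv2.minAreaRect(w); print(n,nm,np.round(rc[0],1),np.round(rc[1],1),round(rc[2],1))
        mask=np.zeros_like(m);cv2.drawContours(mask,[ct],-1,255,-1);mask=cv2.erode(mask,np.ones((7,7)))
        ys,xs=np.nonzero(mask);s=depth(c,np.c_[xs,ys]);print("  depth z median",np.median(s[:,2]), "n",len(xs))
        if nm=="lid":
            hi=s[:,2]>100; print("  hi pts",hi.sum(),np.round(s[hi].mean(0),1) if hi.any() else 0, np.round(np.percentile(s[hi][:,2],[10,50,90]),1))
            t=s[s[:,2]>105]; print("  top",np.round(t.mean(0),1),np.round((t.max(0)+t.min(0))/2,1), len(t))
            R_=hi
            cent[n]=(c,np.c_[xs,ys][s[:,2]>105].mean(0))
# triangulate knob
ds=[];os=[]
for n,(c,uv) in cent.items():
    d=ray(c,[uv])[0];ds.append(d/np.linalg.norm(d));os.append(np.array(c["xyz"],float));print(n,uv)
A=sum(np.eye(3)-np.outer(d,d) for d in ds);bb=sum((np.eye(3)-np.outer(d,d))@o for d,o in zip(ds,os))
print("tri",np.linalg.solve(A,bb))
```

```text
top lid [523.2 -10.9] [184.2 184.6] 87.8
  depth z median 75.2700150202154 n 4946
  hi pts 118 [517.   -9.  277.4] [ 108.8  111.5 1093.2]
  top [517.   -9.  277.4] [514.4 -10.3 599.9] 118
top mat [465.  312.6] [238.7 238.5] 85.4
  depth z median 2.2135442744054217 n 7595
scene lid [524.1  -8.2] [184.3 186.5] 87.8
  depth z median 76.79401991702082 n 2985
  hi pts 91 [591.5   5.  214.7] [ 105.5  111.8 1059.2]
  top [598.1   6.4 227.2] [816.6  47.4 582.3] 82
scene mat [465.9 315.7] [239.7 241.4] 85.5
  depth z median 3.6741312621466022 n 4879
top [330.95762712 232.03389831]
scene [314.98780488 179.81707317]
tri [520.66191741 -11.82718939  99.2353025 ]
```

carry_out(
  plan=[
    [0,[0.5,-0.8,0],[0,0,0]],
    [0,[0.5,-0.8,0],[0,0,0]],
    [0,[0.5,-0.8,0],[0,0,0]],
    [0,[0.5,-0.8,0],[0,0,0]],
    [0,[0.5,-0.8,0],[0,0,0]],
    [0,[0.5,-0.8,0],[0,0,0]],
    [0,[0.5,-0.8,0],[0,0,0]],
    [0,[0.5,-0.8,0],[0,0,0]],
    [0,[0.5,-0.8,0],[0,0,0]],
    [0,[0.5,-0.8,0],[0,0,0]],
    [0,[0.5,-0.8,0],[0,0,0]],
    [0,[0.5,-0.8,0],[0,0,0]],
    [0,[0.5,-0.8,0],[0,0,0]],
    [0,[0.5,-0.8,0],[0,0,0]],
    [0,[0.5,-0.8,0],[0,0,0]],
    [0,[0.5,-0.8,0],[0,0,0]],
    [0,[0,0,0],[0,0,0]],
    [0,[0,0,0],[0,0,0]],
  ],
  force=40,
)

```text
time_s: 2.5
tool_pos: [522.0, -0.2, 205.3]
ee_rot: [0.187, 0.982, 0.0, -0.0]
force: [0.5, 0.4, 0.2]
gripper_width: 0.999
gripper_force: 0.0
```

Run:
```python
from h import *
s=r.observe();print(s["tool_pos"],s["ee_rot"],s["qpos"],s["force"])
c=read_camera("wrist"); cv2.imwrite("pics/w1.png",c["img"]); print(c["xyz"])
np.savez("w1.npz",**{k:c[k] for k in c})
```

```text
[ 5.22043978e+02 -2.40801068e-01  2.05282574e+02] [ 1.87350842e-01  9.82293032e-01  3.61982052e-05 -2.45328836e-04] [-7.06951801e-02  2.38060243e-01  1.59973643e+00  1.34287186e-04
  1.30427474e+00 -1.26459782e+00] [0.54651123 0.39663073 0.20138236]
[453.4247132   26.64771667 384.23593857]
```

View pics/w1.png

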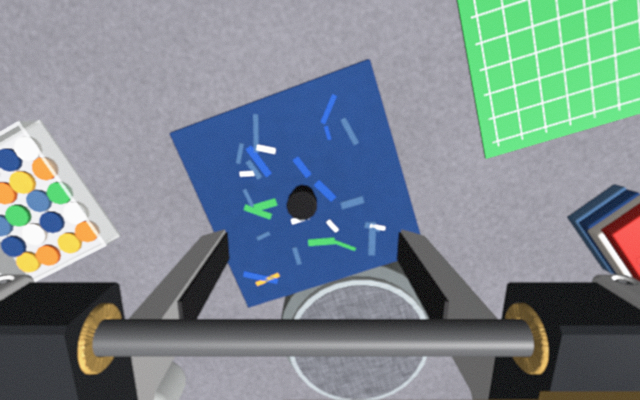

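The wrist view shows the knob at (302,203) between the fingers, with the lid's corners at (370,60), (171,132), (248,306) and about (418,232).

Run:
```python
from h import *
def knob(c,box):
    x0,y0,x1,y1=box
    g=c["img"][y0:y1,x0:x1].max(2); m=(g<60).astype(np.uint8)
    n,l,st,ce=cv2.connectedComponentsWithStats(m); i=1+np.argmax(st[1:,4]); ys,xs=np.nonzero(l==i)
    uv=np.c_[xs+x0,ys+y0]; P=depth(c,uv); P=P[c["z_map"][uv[:,1],uv[:,0]]>0]
    return uv,P
w=dict(np.load("w1.npz"));t=read_camera("top");sc=read_camera("scene")
for n,c,b in(("w",w,(275,175,330,230)),("top",t,(320,220,342,243)),("scene",sc,(306,170,328,192))):
    uv,P=knob(c,b); zt=np.percentile(P[:,2],90); T=np.abs(P[:,2]-112)<5
    print(n,len(uv),"z90",zt,"mid uv",(uv.min(0)+uv.max(0))/2,"top depth pts",T.sum(),P[T].mean(0).round(1),((P[T].max(0)+P[T].min(0))/2).round(1))
# lid plate in wrist
hsv=cv2.cvtColor(w["img"],cv2.COLOR_BGR2HSV);m=cv2.inRange(hsv,(100,110,50),(125,255,255));k=np.zeros_like(m);k[50:315,165:425]=m[50:315,165:425]
k=cv2.morphologyEx(k,cv2.MORPH_CLOSE,np.ones((25,25)))
ct=max(cv2.findContours(k,0,1)[0],key=cv2.contourArea);q=ct.reshape(-1,2)
d=np.array([1,1]);co=[q[np.argmin(q[:,1])],q[np.argmin(q[:,0])],q[np.argmax(q[:,1])]]
for z in(76,):
    p=plane(w,co,z);print(co,p.round(1),"ctr",((p[0]+p[2])/2).round(1))
```

```text
w 744 z90 112.45588120580382 mid uv [301.  201.5] top depth pts 653 [522.  -10.6 111.4] [522.6 -10.7 110.5]Traceback (most recent call last):
  File "<stdin>", line 10, in <module>
  File "<stdin>", line 5, in knob
    return _wrapfunc(a, 'argmax', axis=axis, out=out, **kwds)
    return bound(*args, **kwds)
ValueError: attempt to get argmax of an empty sequence
```

carry_out(
  plan=[
    [0,[0,-0.26,0],[0,0,0]],
    [0,[0,0,-0.6],[0,0,0]],
    [0,[0,0,-0.6],[0,0,0]],
    [0,[0,0,-0.6],[0,0,0]],
    [0,[0,0,-0.6],[0,0,0]],
    [0,[0,0,-0.4],[0,0,0]],
    [0,[0,0,-0.25],[0,0,0]],
    [0,[0,0,0],[0,0,0]],
    [1,[0,0,0],[0,0,0]],
    [1,[0,0,0],[0,0,0]],
    [1,[0,0,0],[0,0,0]],
    [1,[0,0,0],[0,0,0]],
    [1,[0,0,0],[0,0,0]],
    [1,[0,0,0],[0,0,0]],
    [1,[0,0,0],[0,0,0]],
    [1,[0,0,0],[0,0,0]],
  ],
  force=40,
)

```text
time_s: 4.65
tool_pos: [522.4, -10.9, 83.4]
ee_rot: [0.187, 0.982, 0.0, 0.0]
force: [0.1, 0.2, -0.5]
gripper_width: 0.264
gripper_force: 40.0
```

carry_out(
  plan=[
    [1,[0,0,0.2],[0,0,0]],
    [1,[0,0,0.3],[0,0,0]],
    [1,[0,0,0.4],[0,0,0]],
    [1,[0,0,0.4],[0,0,0]],
    [1,[0,0,0.4],[0,0,0]],
    [1,[0,0,0.3],[0,0,0]],
    [1,[0,0,0],[0,0,0]],
    [1,[0,0,0],[0,0,0]],
  ],
)

```text
time_s: 5.65
tool_pos: [522.1, -11.0, 162.9]
ee_rot: [0.187, 0.982, -0.0, -0.0]
force: [-0.5, -0.1, -3.6]
gripper_width: 0.262
gripper_force: 40.0
```

carry_out(
  plan=[
    [1,[-0.05,0.3,0],[0,0,0]],
    [1,[-0.1,0.6,0],[0,0,0]],
    [1,[-0.11,0.65,0],[0,0,0]],
    [1,[-0.11,0.65,0],[0,0,0]],
    [1,[-0.11,0.65,0],[0,0,0]],
    [1,[-0.11,0.65,0],[0,0,0]],
    [1,[-0.11,0.65,0],[0,0,0]],
    [1,[-0.11,0.65,0],[0,0,0]],
    [1,[-0.11,0.65,0],[0,0,0]],
    [1,[-0.11,0.65,0],[0,0,0]],
    [1,[-0.11,0.65,0],[0,0,0]],
    [1,[-0.11,0.65,0],[0,0,0]],
    [1,[-0.11,0.65,0],[0,0,0]],
    [1,[-0.1,0.5,0],[0,0,0]],
    [1,[-0.05,0.23,0],[0,0,0]],
    [1,[0,0,0],[0,0,0]],
    [1,[0,0,0],[0,0,0]],
    [1,[0,0,0],[0,0,0]],
  ],
)

```text
time_s: 7.9
tool_pos: [462.2, 339.6, 163.5]
ee_rot: [0.188, 0.982, -0.0, 0.0]
force: [-0.4, -0.8, -3.5]
gripper_width: 0.263
gripper_force: 40.0
```

Run:
```python
from h import *
c=read_camera("wrist");cv2.imwrite("pics/w2.png",c["img"])
hsv=cv2.cvtColor(c["img"],cv2.COLOR_BGR2HSV);m=cv2.inRange(hsv,(100,110,50),(125,255,255))
n,l,st,ce=cv2.connectedComponentsWithStats(m);i=1+np.argmax(st[1:,4]);e=cv2.erode((l==i).astype(np.uint8),np.ones((5,5)))
ys,xs=np.nonzero(e);P=depth(c,np.c_[xs,ys]);P=P[(c["z_map"][ys,xs]>0)]
for _ in range(3):
    A=np.c_[P[:,:2]-P[:,:2].mean(0),np.ones(len(P))];k=np.linalg.lstsq(A,P[:,2],rcond=None)[0];res=P[:,2]-A@k;P=P[abs(res)<6]
print("plate z, slopes",k,len(P),P.mean(0),P.min(0),P.max(0)); print(r.observe()["tool_pos"],r.observe()["force"])
```

```text
plate z, slopes [-9.18581290e-04 -5.25459810e-04  1.55744271e+02] 61426 [425.58533638 354.2626525  155.74427068] [368.81881033 248.5516809  153.04081016] [552.10021075 433.26898275 158.93905316]
[462.17297724 339.71522303 163.50670545] [-1.10478614 -0.29047485 -3.35499293]
```

View pics/w2.png

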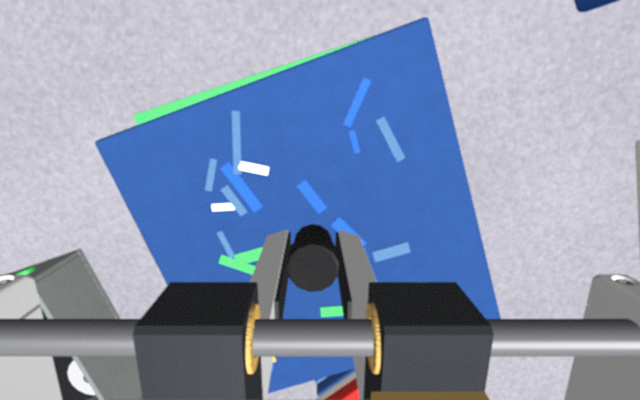

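The lid hangs level in the gripper with its plate top at z 155.7. I overshot about 25 mm in y, so I'll correct that while lowering.

carry_out(
  plan=[
    [1,[0.08,-0.32,0],[0,0,0]],
    [1,[0,-0.32,0],[0,0,0]],
    [1,[0,0,-0.2],[0,0,0]],
    [1,[0,0,-0.4],[0,0,0]],
    [1,[0,0,-0.4],[0,0,0]],
    [1,[0,0,-0.4],[0,0,0]],
    [1,[0,0,-0.4],[0,0,0]],
    [1,[0,0,-0.4],[0,0,0]],
    [1,[0,0,-0.4],[0,0,0]],
    [1,[0,0,-0.3],[0,0,0]],
    [1,[0,0,-0.2],[0,0,0]],
    [1,[0,0,-0.15],[0,0,0]],
    [1,[0,0,-0.1],[0,0,0]],
    [1,[0,0,-0.05],[0,0,0]],
    [1,[0,0,0],[0,0,0]],
    [1,[0,0,0],[0,0,0]],
  ],
)

```text
time_s: 9.95
tool_pos: [465.3, 314.7, 27.7]
ee_rot: [0.187, 0.982, 0.0, 0.0]
force: [-0.2, 0.2, -3.8]
gripper_width: 0.262
gripper_force: 40.0
```

carry_out(
  plan=[
    [1,[0,0,-0.04],[0,0,0]],
    [1,[0,0,-0.03],[0,0,0]],
    [1,[0,0,-0.03],[0,0,0]],
    [1,[0,0,0],[0,0,0]],
    [1,[0,0,0],[0,0,0]],
  ],
)

```text
time_s: 10.58
tool_pos: [465.2, 314.6, 23.5]
ee_rot: [0.187, 0.982, 0.0, 0.0]
force: [0.3, 0.0, -3.1]
gripper_width: 0.26
gripper_force: 40.0
```

carry_out(
  plan=[
    [1,[0,0,-0.02],[0,0,0]],
    [1,[0,0,-0.02],[0,0,0]],
    [1,[0,0,0],[0,0,0]],
    [1,[0,0,0],[0,0,0]],
  ],
)

```text
time_s: 11.08
tool_pos: [465.2, 314.6, 22.4]
ee_rot: [0.187, 0.982, 0.0, 0.0]
force: [-4.2, -2.0, 5.3]
gripper_width: 0.266
gripper_force: 40.0
```

It's in contact with the mat, so I'll release and rise.

carry_out(
  plan=[
    [0.6,[0,0,0],[0,0,0]],
    [0.4,[0,0,0],[0,0,0]],
    [0.2,[0,0,0],[0,0,0]],
    [0,[0,0,0],[0,0,0]],
    [0,[0,0,0],[0,0,0]],
    [0,[0,0,0],[0,0,0]],
    [0,[0,0,0],[0,0,0]],
    [0,[0,0,0.3],[0,0,0]],
    [0,[0,0,0.6],[0,0,0]],
    [0,[0,0,0.9],[0,0,0]],
    [0,[0,0,0.9],[0,0,0]],
    [0,[0,0,0.9],[0,0,0]],
    [0,[0,0,0.9],[0,0,0]],
    [0,[0,0,0],[0,0,0]],
    [0,[0,0,0],[0,0,0]],
  ],
)

```text
time_s: 12.95
tool_pos: [464.9, 314.4, 201.6]
ee_rot: [0.187, 0.982, -0.0, -0.0]
force: [0.4, 0.2, -0.5]
gripper_width: 1.0
gripper_force: 0.0
```

Run:
```python
from h import *
s=r.observe();print(s["tool_pos"])
out=[]
for n,b in(("scene",(260,130,370,280)),("wrist",None)):
    c=read_camera(n);np.savez(f"{n}3.npz",**c)
    hsv=cv2.cvtColor(c["img"],cv2.COLOR_BGR2HSV)
    if n=="wrist":
        m=cv2.inRange(hsv,(100,110,50),(125,255,255));n_,l,st,ce=cv2.connectedComponentsWithStats(m);i=1+np.argmax(st[1:,4])
        ys,xs=np.nonzero(cv2.erode((l==i).astype(np.uint8),np.ones((5,5))));P=depth(c,np.c_[xs,ys])
        k=np.linalg.lstsq(np.c_[P[:,:2],np.ones(len(P))],P[:,2],rcond=None)[0];print("lid",k[:2],P.mean(0))
        rc=cv2.minAreaRect(plane(c,np.c_[xs,ys],15)[:,:2].astype(np.float32));print(rc)
    cv2.imwrite(f"pics/{n}3.png",cv2.resize(c["img"][b[1]:b[3],b[0]:b[2]],None,fx=4,fy=4) if b else c["img"])
```

```text
[464.88971295 314.42574808 201.56530208]
lid [-0.03993823  0.01394506] [457.00335397 318.18279068  16.40793644]
((465.15948486328125, 314.2569274902344), (177.73631286621094, 177.23109436035156), 87.81816864013672)
```

View pics/scene3.png

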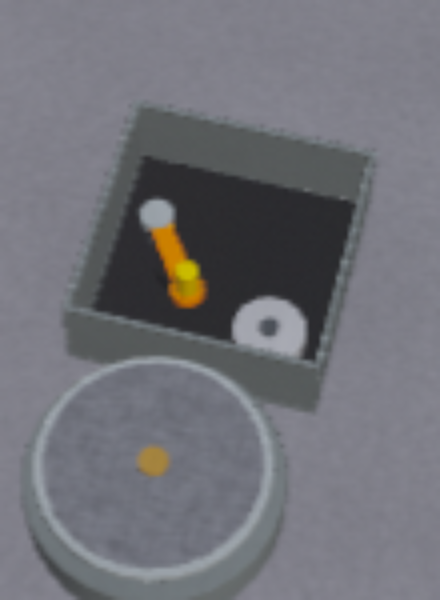

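The scene view shows the open housing with the pivot at crop (157,214), full image (299,183), and the yellow peg top at crop (187,270), full image (307,197). Nothing is blocking the peg.

Run:
```python
from h import *
c=dict(np.load("wrist3.npz"));hsv=cv2.cvtColor(c["img"],cv2.COLOR_BGR2HSV)
m=cv2.inRange(hsv,(100,110,50),(125,255,255));n_,l,st,ce=cv2.connectedComponentsWithStats(m);i=1+np.argmax(st[1:,4])
ys,xs=np.nonzero(cv2.erode((l==i).astype(np.uint8),np.ones((9,9))));P=depth(c,np.c_[xs,ys])
for _ in range(5):
    A=np.c_[P[:,:2]-[465,314],np.ones(len(P))];k=np.linalg.lstsq(A,P[:,2],rcond=None)[0];P=P[abs(P[:,2]-A@k)<4]
print("lid",k,len(P))
L=[]
for n,b in(("scene",(280,150,335,210)),("top",(290,185,375,275))):
    c=dict(np.load("scene3.npz")) if n=="scene" else read_camera(n)
    hsv=cv2.cvtColor(c["img"],cv2.COLOR_BGR2HSV);x0,y0,x1,y1=b;h=hsv[y0:y1,x0:x1]
    y=cv2.inRange(h,(24,150,120),(34,255,255));o=cv2.inRange(h,(8,150,100),(20,255,255))
    for nm,m in(("peg",y),("arm",o)):
        ys,xs=np.nonzero(m);print(n,nm,len(xs),xs.mean()+x0,ys.mean()+y0)
        uv=np.c_[xs+x0,ys+y0]
        if nm=="peg":
            P=depth(c,uv);k=P[:,2]>52;print("  peg pts",k.sum(),P[k].mean(0).round(1),"ray@60",plane(c,[uv[k].mean(0) if k.any() else uv.mean(0)],60).round(1));L.append((c,uv[k].mean(0) if k.any() else uv.mean(0)))
        else:print("  arm@34",plane(c,[uv.mean(0)],34).round(1))
A=np.zeros((3,3));b=np.zeros(3)
for c,u in L:
    d=ray(c,[u])[0];d/=np.linalg.norm(d);M=np.eye(3)-np.outer(d,d);A+=M;b+=M@np.array(c["xyz"],float)
print("tri",np.linalg.solve(A,b))
yaw=np.radians(-2.2);C=np.array([523,-10]);Rm=np.array([[np.cos(yaw),-np.sin(yaw)],[np.sin(yaw),np.cos(yaw)]])
pv=np.array([-20,-55])
for a in np.linspace(0,1.2,5): print(a,(C+Rm@(pv+65*np.array([np.cos(a+np.radians(35)),np.sin(a+np.radians(35))]))).round(1))
print("pivot",C+Rm@pv)
```

```text
lid [-4.29620576e-03  7.51725418e-04  1.47825976e+01] 16849
scene peg 38 306.36842105263156 198.76315789473685
  peg pts 27 [558.9 -27.8  59.7] ray@60 [[559.  -27.8  60. ]]
scene arm 102 303.3333333333333 195.87254901960785
  arm@34 [[539.7 -40.4  34. ]]
top peg 0 nan nan<stdin>:14: RuntimeWarning: Mean of empty slice.
  ret = ret.dtype.type(ret / rcount)
Traceback (most recent call last):
  File "h.py", line 14, in depth
    uv=np.array(uv).reshape(-1,2); d=ray(c,uv)
                                     ~~~^^^^^^
  File "h.py", line 8, in ray
    p=cv2.undistortPoints(np.array(uv,float).reshape(-1,1,2),np.array(c["intrinsics"],float),np.array(c["dist"],float)).reshape(-1,2)
      ~~~~~~~~~~~~~~~~~~~^^^^^^^^^^^^^^^^^^^^^^^^^^^^^^^^^^^^^^^^^^^^^^^^^^^^^^^^^^^^^^^^^^^^^^^^^^^^^^^^^^^^^^^^^^^^^^
cv2.error: OpenCV(4.12.0) /io/opencv/modules/calib3d/src/undistort.dispatch.cpp:347: error: (-215:Assertion failed) CV_IS_MAT(_src) && CV_IS_MAT(_dst) && (_src->rows == 1 || _src->cols == 1) && (_dst->rows == 1 || _dst->cols == 1) && _src->cols + _src->rows - 1 == _dst->rows + _dst->cols - 1 && (CV_MAT_TYPE(_src->type) == CV_32FC2 || CV_MAT_TYPE(_src->type) == CV_64FC2) && (CV_MAT_TYPE(_dst->type) == CV_32FC2 || CV_MAT_TYPE(_dst->type) == CV_64FC2) in function 'cvUndistortPointsInternal'
```

carry_out(
  plan=[
    [0,[0.2,-0.9,0],[0,0,-1]],
    [0,[0.2,-0.9,0],[0,0,-1]],
    [0,[0.2,-0.9,0],[0,0,-1]],
    [0,[0.2,-0.9,0],[0,0,-1]],
    [0,[0.2,-0.9,0],[0,0,-1]],
    [0,[0.2,-0.9,0],[0,0,-1]],
    [0,[0.2,-0.9,0],[0,0,-1]],
    [0,[0.2,-0.9,0],[0,0,-1]],
    [0,[0.2,-0.9,0],[0,0,-1]],
    [0,[0.2,-0.7,0],[0,0,-1]],
    [0,[0,0,0],[0,0,-1]],
    [0,[0,0,0],[0,0,-1]],
    [0,[0,0,0],[0,0,-1]],
    [0,[0,0,0],[0,0,-1]],
    [0,[0,0,0],[0,0,0]],
    [0,[0,0,0],[0,0,0]],
  ],
)

```text
time_s: 15.1
tool_pos: [545.1, -37.4, 201.5]
ee_rot: [0.945, 0.328, -0.0, -0.0]
force: [-0.3, 0.0, 0.3]
gripper_width: 1.001
gripper_force: 0.0
```

Run:
```python
from h import *
c=read_camera("wrist");np.savez("w4.npz",**c);cv2.imwrite("pics/w4.png",c["img"]);print(c["xyz"],r.observe()["qpos"].round(2))
hsv=cv2.cvtColor(c["img"],cv2.COLOR_BGR2HSV)
m=cv2.inRange(hsv,(24,130,100),(34,255,255));n,l,st,ce=cv2.connectedComponentsWithStats(m)
for i in range(1,n):
    if st[i,4]>40:
        ys,xs=np.nonzero(l==i);P=depth(c,np.c_[xs,ys]);k=abs(P[:,2]-60)<4;print(ce[i],st[i,4],k.sum(),P[k].mean(0),(P[k].max(0)+P[k].min(0))/2 if k.any() else 0)
```

```text
[605.46970075   8.44431128 380.40473588] [-0.14  0.3   1.54 -0.    1.31  0.77]
[68.14893617  6.46808511] 47 0 [nan nan nan] 0
[313.61111111 173.25      ] 216 210 [556.92554245 -30.5538709   59.62498345] [556.69221597 -30.65886417  59.3306253 ]
[407.48130841 383.80373832] 214 0 [nan nan nan] 0<stdin>:7: RuntimeWarning: Mean of empty slice.
  ret = um.true_divide(
```

View pics/w4.png

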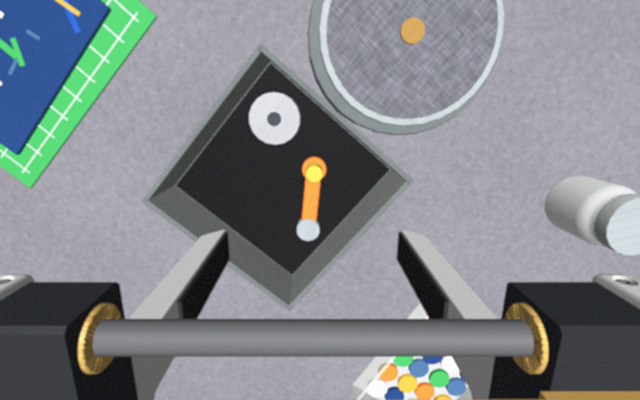

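The wrist view shows the peg top at (314,173), the pivot cap at (308,230) and the housing rim corners at (262,46), (411,181), (290,307) and (148,199).

Run:
```python
from h import *
c=dict(np.load("w4.npz"))
P=plane(c,[(262,46),(411,181),(290,307),(148,199)],70)[:,:2];print(P.round(1),P.mean(0))
e=[P[i]-P[(i+1)%4] for i in range(4)];print([np.degrees(np.arctan2(v[1],v[0]))%90 for v in e],[np.linalg.norm(v) for v in e])
print("pivot d",depth(c,[(308,230)]),"plat",depth(c,[(413,30)]))
peg=np.array([556.9,-30.6])
for yaw in(-2.2,):
    t=np.radians(35+yaw);pv=peg-65*np.array([np.cos(t),np.sin(t)]);print("pivot",pv)
    prev=peg
    for a in np.linspace(0,1.2,9):
        q=pv+65*np.array([np.cos(t+a),np.sin(t+a)]);print(round(a,2),q.round(1),"share",((q-prev)/40).round(3));prev=q
```

```text
[[ 616.4   71.2]
 [ 608.4 -103.8]
 [ 435.4  -96. ]
 [ 443.9   76.8]] [526.05734692 -12.96286807]
[np.float64(87.37793699942785), np.float64(87.42615203546188), np.float64(87.17707766604846), np.float64(88.142537402708)] [np.float64(175.1863688467788), np.float64(173.16726829803875), np.float64(173.03023148345463), np.float64(172.57598988020234)]
pivot d [[502.12573631 -66.41162508  36.35478463]] plat [[704.05739189 -19.3244235   67.44889513]]
pivot [502.26317077 -65.81103367]
0.0 [556.9 -30.6] share [0. 0.]
0.15 [551.  -22.8] share [-0.147  0.194]
0.3 [544.1 -16. ] share [-0.174  0.17 ]
0.45 [536.1 -10.3] share [-0.198  0.142]
0.6 [527.5  -5.9] share [-0.217  0.111]
0.75 [518.2  -2.8] share [-0.231  0.077]
0.9 [508.6  -1.1] share [-0.24   0.042]
1.05 [498.9  -0.9] share [-0.243  0.006]
1.2 [489.2  -2.1] share [-0.242 -0.031]
```

carry_out(
  plan=[
    [0.5,[0.295,0.17,0],[0,0,0]],
    [0.5,[0,0,-0.6],[0,0,0]],
    [0.5,[0,0,-0.6],[0,0,0]],
    [0.5,[0,0,-0.6],[0,0,0]],
    [0.5,[0,0,-0.6],[0,0,0]],
    [0.5,[0,0,-0.6],[0,0,0]],
    [0.5,[0,0,-0.5],[0,0,0]],
    [0.5,[0,0,-0.3],[0,0,0]],
    [0.5,[0,0,-0.2],[0,0,0]],
    [0.5,[0,0,-0.08],[0,0,0]],
    [0.5,[0,0,0],[0,0,0]],
    [0.5,[0,0,0],[0,0,0]],
  ],
)

```text
time_s: 16.65
tool_pos: [557.3, -30.6, 39.2]
ee_rot: [0.945, 0.326, 0.0, 0.0]
force: [0.9, 0.7, -0.3]
gripper_width: 0.5
gripper_force: 0.0
```

carry_out(
  plan=[
    [1,[0,0,0],[0,0,0]],
    [1,[0,0,0],[0,0,0]],
    [1,[0,0,0],[0,0,0]],
    [1,[0,0,0],[0,0,0]],
    [1,[0,0,0],[0,0,0]],
    [1,[0,0,0],[0,0,0]],
  ],
  force=40,
)

```text
time_s: 17.4
tool_pos: [556.5, -29.9, 38.6]
ee_rot: [0.945, 0.326, -0.0, -0.001]
force: [-3.8, 5.7, 2.4]
gripper_width: 0.158
gripper_force: 40.0
```

carry_out(
  plan=[
    [1,[-0.145,0.195,0],[0,0,1]],
    [1,[-0.175,0.17,0],[0,0,1]],
    [1,[-0.2,0.14,0],[0,0,1]],
    [1,[-0.215,0.11,0],[0,0,1]],
    [1,[-0.23,0.075,0],[0,0,1]],
    [1,[-0.24,0.04,0],[0,0,1]],
    [1,[-0.245,0.005,0],[0,0,1]],
    [1,[-0.12,-0.01,0],[0,0,0.5]],
    [1,[0,0,0],[0,0,0]],
    [1,[0,0,0],[0,0,0]],
    [1,[0,0,0],[0,0,0]],
  ],
)

```text
time_s: 18.77
tool_pos: [494.5, -0.1, 38.8]
ee_rot: [0.626, 0.78, 0.001, -0.0]
force: [2.2, 13.6, -1.2]
gripper_width: 0.161
gripper_force: 40.0
```

carry_out(
  plan=[
    [1,[-0.07,0.02,0],[0,0,0.3]],
    [1,[-0.07,0,0],[0,0,0.2]],
    [1,[0,0,0],[0,0,0]],
    [1,[0,0,0],[0,0,0]],
    [1,[0,0,0],[0,0,0]],
  ],
)

```text
time_s: 19.4
tool_pos: [489.1, -0.7, 38.8]
ee_rot: [0.596, 0.803, 0.001, 0.001]
force: [5.3, 2.6, -3.4]
gripper_width: 0.159
gripper_force: 40.0
```

Run:
```python
from h import *
s=r.observe();print(s["tool_pos"],s["force"],s["qpos"].round(2))
c=read_camera("scene");cv2.imwrite("pics/s5.png",cv2.resize(c["img"][110:260,260:480],None,fx=3.5,fy=3.5))
```

```text
[489.10067983  -0.67423553  38.76442403] [ 5.34074026  2.60061361 -3.38689051] [-0.08  0.38  1.85  0.    0.91 -0.37]
```

View pics/s5.png

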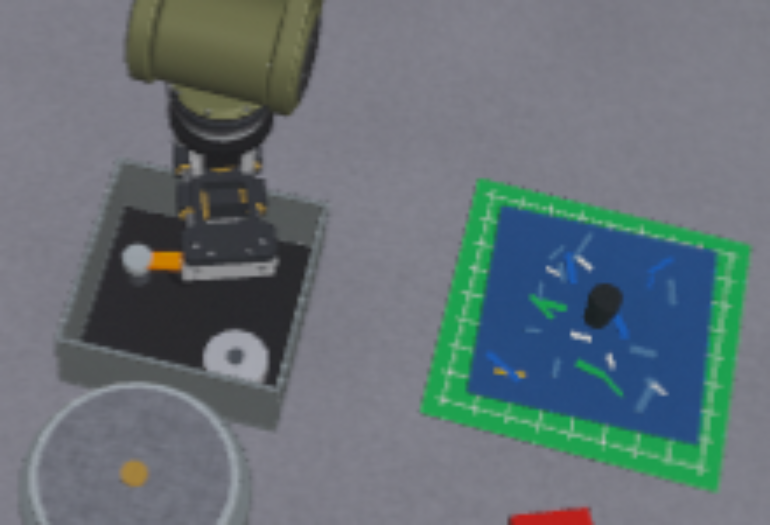

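The lid lies centred on the mat, and the arm, with its pivot at crop (137,258), points sideways to the gripper near its stop. I'll press a little further to see the stop in the force.

carry_out(
  plan=[
    [1,[-0.04,-0.01,0],[0,0,0]],
    [1,[0,0,0],[0,0,0]],
    [1,[0,0,0],[0,0,0]],
    [1,[0,0,0],[0,0,0]],
  ],
)

```text
time_s: 19.95
tool_pos: [487.9, -0.9, 38.8]
ee_rot: [0.596, 0.803, 0.001, 0.001]
force: [8.5, 5.6, -6.1]
gripper_width: 0.156
gripper_force: 40.0
```

carry_out(
  plan=[
    [1,[-0.04,-0.005,0],[0,0,0]],
    [1,[0,0,0],[0,0,0]],
    [1,[0,0,0],[0,0,0]],
    [1,[0,0,0],[0,0,0]],
    [1,[0,0,0],[0,0,0]],
  ],
)

```text
time_s: 20.58
tool_pos: [487.6, -1.0, 39.0]
ee_rot: [0.596, 0.803, 0.002, 0.002]
force: [18.2, 6.4, -12.7]
gripper_width: 0.161
gripper_force: 40.0
```

The force jumped to 18 N and the arm stopped moving, so it is at its stop. Handing in.

```bash
python3 -c "
from bench import r
s=r.observe();print(s['tool_pos'],s['force'],s['qvel'].round(4));print(r.job_done())"
```

```text
[487.60770942  -1.02750084  38.99316687] [ 18.20051143   6.38364697 -12.66866197] [ 0.0001 -0.0019  0.0004  0.0001 -0.0023  0.0002]
the job is handed in; nothing more can be done
None
```

The job is handed in, with no verdict returned: the lid lies flat and centred on the mat, knob up, and the gripper holds the tensioner arm against its stop, where pushing further raised the force to about 18 N without moving it.

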